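# Reset three tripped breakers in order

## Robot

A 6-joint arm with a two-finger parallel gripper is mounted at the origin on a cart in front of the work surface, level with it; the furniture and walls round the work are solid. World frame = base frame: x ahead of the robot, y to its left, z up, the work surface at z = 0. Lengths are in m, angles in rad, forces in N, time in s.
With the tool pointing down it reaches from about 0.25 to 0.775 m from the base axis. Payload 4 kg.
Tool frame: the origin (TCP) lies midway between the tips of the shut fingers; the grasp point (between the pads) lies 19 mm behind it; y points along the fingers, z is the direction in which the jaws open and shut, and the axes are right-handed (so a half turn about y gives the same grasp; the last joint's range is limited). The gripper opens to 94 mm and grips with 3 to 60 N. Pads are 16 mm wide; open, the fingers measure 119 mm over their backs; the gripper's body (75 mm by 177 mm) begins 78 mm behind the grasp point.
Start: joints at [-1.224, 0.087, 1.371, -0, 1.684, -0.103], TCP at [0.239, -0.495, 0.206] pointing down, gripper open.
Joint ranges: [-3.1, 3.1], [-0.76, 2.03], [0.27, 2.55], [-1.08, 4.22], [0.17, 2.65], [-2.57, 2.57]. Speed limits (rad/s): [2.79, 2.79, 3.14, 3.14, 3.14, 3.14].

## Interface

Orientations are given as a unit quaternion [w, x, y, z].
In Python, from workcell import bot, grab_frame, calibration gives the robot as it stands.
- The arm moves only by the tool jog_arm, never from a script. Its argument "commands" is a list of rows, each a list of 3 entries, a list of its own where there are three numbers: the opening, from 0 (shut) to 1 (fully open), then the shift along the tool's x, y, z each as a share of 0.03 m, from -1 to 1, then the turn about the tool's y as a share of 0.15 rad, from -1 to 1. In form: [[grip, [tx, ty, tz], yaw], ...]. A call has 1 to 12 rows; each row shifts and turns the commanded pose from where the row before left it, along the tool's axes as they then stand; what a row does not reach is not made up. A row lasts 1/8 s, in which the tool goes at most 62.5 mm and 10.7 degrees, less where a joint would pass 70% of its speed; a pose out of reach is approached as far as the arm can. A call with a number of a shift or a turn outside -1 to 1 is refused whole. A call with a gripper value outside its range is refused whole. The fingers move at their own pace and stop on an object; "grip_force" is the grip in N (left out, the last holds). Time passes only in rows, so rows that do not move let the fingers close. It gives the time, the measured TCP pose, the force and the opening at its end, in the units of the state.
- bot.observe(): the state, without advancing time (a new reading comes with each control period).
- grab_frame(name): name is "scene" or "top" or "wrist"; returns (picture, depth): 400x640x3 uint8, red, green, blue; 400x640 float32, m along the optical axis (not along the pixel's ray), 0 where there is no reading.
- calibration(name): a dict with "mtx" (3x3 intrinsics, pixels), "extrinsics" (4x4, takes a point from world to camera coordinates); the wrist camera has in their place "mount" (4x4, takes a point from camera to tool coordinates, whose origin is the TCP and whose axes are the tool frame's). Camera axes: x right, y up, looking along -z (the intrinsics and any distortion apply to the point x, -y, -z); pixel columns grow to the right and rows downward; lengths in m; the calibration is good to about 2 mm. The wrist camera is an equidistant fisheye: a pixel r from the principal point sees the ray r / f radians off the axis. A picture is of the moment at which its call begins: read the wrist's pose just before it. calibration takes no time and is no camera call.
- bot.hand_in(): hands the job in, once; it reports no verdict.
The state is a dict: "time": time; "joint_pos": joint angles; "joint_velocities": joint speeds; "effort": joint torques, N m; "ee_pos": TCP position; "tcp_rot": TCP orientation; "contact_force": force on the tool from outside, world axes, zero at the start; "wrist_torque": the same for the moment, N m; "grip_width": finger opening in m.
Only numpy, scipy, OpenCV 4.12 (cv2) and the standard library are available. Lean on these libraries where they do the work, as an engineer would, in place of code of your own. Each camera call takes 0.05 s, during which the arm holds its last target.

## Task

The three small breaker boxes on the bench have tripped and their black reset plungers stand out. Reset them with a fingertip, one after another: first the round plunger, then the square one, last the long bar-shaped one, pushing each lightly straight down until it is fully in. Do not force a plunger, do not shove, tip or lift the boxes, and leave the things around them alone.

Things in the scene. Friction and masses are not known exactly. Their poses are not given: they have to be found in the camera images.
- round_box: Breaker box with a round (30 mm diameter) black reset plunger in the middle of its lid: loose grey box 70 x 70 mm, lid 42 mm above the bench, about 0.8 kg, standing on rubber feet. All three boxes are alike but for the plunger. Origin at the centre of its underside, z up; x goes through the two black port plugs on its sides.
- round_box_top (a point): Centre of the flat top of that round plunger, moving with it: about 60 mm above the bench when popped out, 52 mm when fully in (still 8 mm above the flat steel collar round it).
- round_box_plunger (a joint): Travel of that plunger straight down into its box: 0 popped out, 0.008 m fully in against its hard stop. It starts between 0 and 0.0015. It yields at about 2.5 N, has no spring and stays where it is left. A fingertip push that stops at 5 to 8 N takes it home; over 30 N counts as forced.
- square_box: Breaker box with a square (27 x 27 mm) black reset plunger in the middle of its lid: loose grey box 70 x 70 mm, lid 42 mm above the bench, about 0.8 kg, standing on rubber feet. All three boxes are alike but for the plunger. Origin at the centre of its underside, z up; x goes through the two black port plugs on its sides.
- square_box_top (a point): Centre of the flat top of that square plunger, moving with it: about 60 mm above the bench when popped out, 52 mm when fully in (still 8 mm above the flat steel collar round it).
- square_box_plunger (a joint): Travel of that plunger straight down into its box: 0 popped out, 0.008 m fully in against its hard stop. It starts between 0 and 0.0015. It yields at about 2.5 N, has no spring and stays where it is left. A fingertip push that stops at 5 to 8 N takes it home; over 30 N counts as forced.
- bar_box: Breaker box with a long bar-shaped (14 x 46 mm, long along the box's y) black reset plunger in the middle of its lid: loose grey box 70 x 70 mm, lid 42 mm above the bench, about 0.8 kg, standing on rubber feet. All three boxes are alike but for the plunger. Origin at the centre of its underside, z up; x goes through the two black port plugs on its sides.
- bar_box_top (a point): Centre of the flat top of that long bar-shaped plunger, moving with it: about 60 mm above the bench when popped out, 52 mm when fully in (still 8 mm above the flat steel collar round it).
- bar_box_plunger (a joint): Travel of that plunger straight down into its box: 0 popped out, 0.008 m fully in against its hard stop. It starts between 0 and 0.0015. It yields at about 2.5 N, has no spring and stays where it is left. A fingertip push that stops at 5 to 8 N takes it home; over 30 N counts as forced.
- loupe: Black eye loupe standing on its rim, 37 mm diameter, 41 mm high; loose bystander, to be left alone. Origin at the centre of its underside.
- heat_sink: Bare finned aluminium heat sink, 36 x 44 x 19 mm; loose bystander, to be left alone. Origin at the centre of its underside.
- tape_amber: Roll of tape lying flat, 72 x 78 x 14 mm; loose bystander, to be left alone. Origin at the centre of its underside.
- flux_bottle: Small bottle with a pointed cap, 31 mm diameter, 81 mm high; loose bystander, to be left alone. Origin at the centre of its underside.
Things that resemble listed ones, but are neither listed nor needed, are in the scene too. What is shaped like the square_box but purple is not meant.

How it is judged:
On the way, in this order (a step that is already met when the one before it is completed fails the run):
1. the round plunger is pushed fully in (value of joint round_box_plunger above 0.0065 m), for 0.1 s.
2. the square plunger is pushed fully in (value of joint square_box_plunger above 0.0065 m), for 0.1 s.
3. the long bar plunger is pushed fully in (value of joint bar_box_plunger above 0.0065 m), for 0.1 s.
At the end, for the whole second after the job is handed in: All three plungers are in (at least 6.5 of their 8 mm), the three boxes stand level and at rest within 15 mm of where they were, and the loupe, heat sink, tape roll and bottle are within 15 mm of where they were (value of joint each of round_box_plunger, square_box_plunger, bar_box_plunger above 0.0065 m and distance of each of round_box, square_box, bar_box, loupe, heat_sink, tape_amber, flux_bottle from where it was at the start of the episode below 0.015 m and angle between each of round_box, square_box, bar_box's own z axis and vertical below 0.08 rad and linear speed of each of round_box, square_box, bar_box below 0.02 m/s); the robot touches nothing.
It fails at once if the square plunger is pushed before the round one is in (value of joint square_box_plunger above 0.003 m and value of joint round_box_plunger below 0.0055 m).
It fails at once if the long bar plunger is pushed before the square one is in (value of joint bar_box_plunger above 0.003 m and value of joint square_box_plunger below 0.0055 m).
It fails at once if a box or its plunger is pressed with more than 30 N (contact force between any of the fingers, the arm and round_box above 30 N or contact force between any of the fingers, the arm and square_box above 30 N or contact force between any of the fingers, the arm and bar_box above 30 N).
It fails at once if a box is shoved more than 15 mm, lifted or tipped (distance of any of round_box, square_box, bar_box from where it was at the start of the episode above 0.015 m or height (world z) of any of round_box, square_box, bar_box above 0.006 m or angle between any of round_box, square_box, bar_box's own z axis and vertical above 0.12 rad).
It fails at once if a bystander is moved more than 15 mm or tipped (distance of any of loupe, heat_sink, tape_amber, flux_bottle from where it was at the start of the episode above 0.015 m or angle between any of loupe, heat_sink, tape_amber, flux_bottle's own z axis and vertical above 0.3 rad).
It also fails if it takes over 43 s, if anything falls off the work surface, if the arm or the gripper's body presses on something with over 40 N, if the wrist force passes 120 N, or if a joint passes its speed limit or range.

## Working session

There is one attempt and no reset: what is moved stays moved. The work goes in short steps, Python scripts to look and compute and a tool call to move; the robot and the scene stay as the last step left them, time stands still between calls to the robot, and variables do not carry over. Pictures are saved under pics/ and viewed, and the job is handed in when it is done.

Besides the shell and the picture viewer there is one more tool, called after "Call:" in YAML: its name, and indented under it one key for each argument. jog_arm: Moves the arm, as the interface text tells. Shift numbers are shares of 0.03 m and turn numbers shares of 0.15 rad, none past 1 either way. Its arguments: {"type":"object","properties":{"commands":{"type":"array"},"grip_force":{"type":"number"}},"required":["commands"]}

```bash
ls; mkdir -p pics; python3 - <<'E'
from workcell import bot, grab_frame, calibration
import cv2,numpy as np
print(bot.observe())
for n in ["scene","top"]:
    im,d=grab_frame(n); cv2.imwrite(f"pics/{n}0.png",im[:,:,::-1]); np.savez(f"{n}0.npz",im=im,d=d)
    print(n,calibration(n))
print(calibration("wrist"))
E
```

```text
pics
{'time': 0.0, 'joint_pos': array([-1.22409749e+00,  8.79512424e-02,  1.37217251e+00, -1.97288973e-05,
        1.68359268e+00, -1.03076972e-01]), 'joint_velocities': array([ 9.73088308e-04, -2.75796757e-04, -6.18790833e-06,  1.39438709e-03,
        1.66985448e-03, -1.77853860e-04]), 'effort': array([-7.77727873e-04, -3.40186930e+01, -3.02426684e+01,  7.14186486e-02,
        3.29769740e-02, -1.60724262e-04]), 'ee_pos': array([ 0.23894371, -0.49480823,  0.20434769]), 'tcp_rot': array([ 0.15758379, -0.15778003,  0.69004545, -0.68855653]), 'contact_force': array([0.44195077, 0.60364413, 0.33889458]), 'wrist_torque': array([0.04306646, 0.02599463, 0.00622755]), 'grip_width': 0.09405380507290588}
scene {'mtx': array([[428.96671708,   0.        , 324.17251196],
       [  0.        , 428.96671708, 204.49227447],
       [  0.        ,   0.        ,   1.        ]]), 'extrinsics': array([[-0.8913285 , -0.45321559, -0.01136384,  0.46502632],
       [ 0.29394424, -0.59681336,  0.74659936, -0.27407285],
       [-0.34515256,  0.66212495,  0.66517687, -0.75160542],
       [ 0.        ,  0.      
[... 369 characters left out ...]
80812209e-01],
       [-1.31384258e-01, -1.47390359e-02,  9.91221942e-01,
        -8.39262446e-01],
       [ 0.00000000e+00,  0.00000000e+00,  0.00000000e+00,
         1.00000000e+00]])}
{'mtx': array([[309.70691629,   0.        , 315.73751835],
       [  0.        , 309.70691629, 201.58429544],
       [  0.        ,   0.        ,   1.        ]]), 'mount': array([[ 1.72132006e-04, -9.67029904e-01, -2.54662787e-01,
        -7.35867892e-02],
       [ 7.92225848e-05,  2.54662804e-01, -9.67029912e-01,
        -1.79305361e-01],
       [ 9.99999982e-01,  1.46281754e-04,  1.20446228e-04,
        -4.81992965e-04],
       [ 0.00000000e+00,  0.00000000e+00,  0.00000000e+00,
         1.00000000e+00]])}
```

View pics/top0.png

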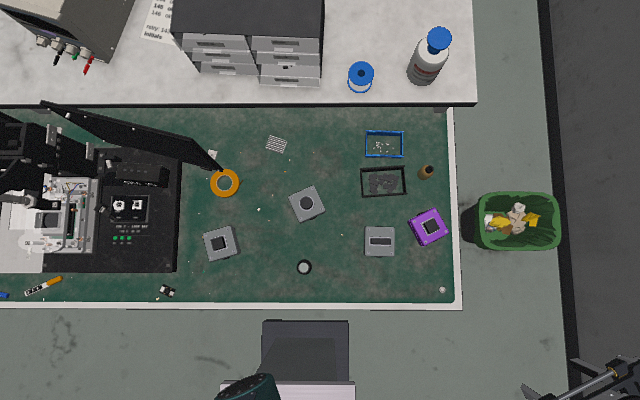

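View pics/scene0.png

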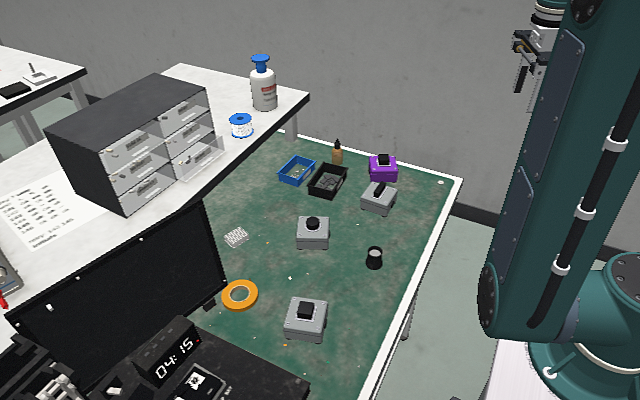

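The top view shows the round box at about (306,203), the square one at (220,243), the bar one at (379,241), a purple decoy at (428,227), and the loupe at (304,267). The scene view agrees with this. Next I'll enlarge the three boxes.

```bash
cat > h.py <<'E'
import numpy as np
from workcell import calibration
def back(name,uv,z=None,d=None):
    c=calibration(name);K=c["mtx"];T=np.linalg.inv(c["extrinsics"])
    u,v=uv; r=np.array([(u-K[0,2])/K[0,0],-(v-K[1,2])/K[1,1],-1.])
    if d is not None: return T[:3,:3]@(r*d)+T[:3,3]
    w=T[:3,:3]@r; o=T[:3,3]; return o+w*(z-o[2])/w[2]
E
python3 - <<'E'
import cv2,numpy as np
f=np.load("top0.npz");im=f["im"][:,:,::-1];d=f["d"]
cs=[]
for c in [(306,203),(220,243),(379,241)]:
    x,y=c; cs.append(cv2.resize(im[y-25:y+25,x-25:x+25],(400,400),interpolation=cv2.INTER_CUBIC))
o=np.hstack(cs); cv2.imwrite("pics/crop.png",cv2.resize(o,(798,266)))
from h import back
# depth-based tops: map pixels near each box to world, select z>.052
for n,c in zip(["round","square","bar"],[(306,203),(220,243),(379,241)]):
    P=np.array([back("top",(u,v),d=d[v,u]) for v in range(c[1]-28,c[1]+28) for u in range(c[0]-28,c[0]+28) if d[v,u]>0])
    t=P[P[:,2]>.054]; l=P[(P[:,2]>.036)&(P[:,2]<.05)]
    print(n,len(t),t.mean(0),t.min(0),t.max(0),"lid",cv2.minAreaRect(l[:,:2].astype(np.float32)*1000), "plunger",cv2.minAreaRect(t[:,:2].astype(np.float32)*1000))
    print(np.percentile(P[:,2],[5,50,95]))
E
```

```text
Traceback (most recent call last):
  File "h.py", line 4, in back
    c=calibration(name);K=c["mtx"];T=np.linalg.inv(c["extrinsics"])
ValueError: time passes only in moves, steps and waits
```

View pics/crop.png

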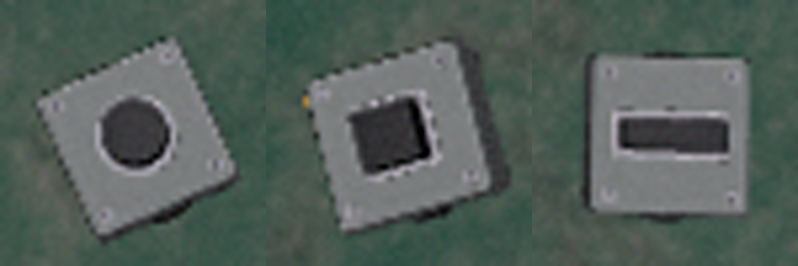

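The crops show each plunger clearly, centred in its lid. The calibration calls need caching.

```bash
python3 - <<'E'
from workcell import calibration,bot
import pickle; pickle.dump({n:calibration(n) for n in ["top","scene","wrist"]},open("cal.pkl","wb")); print(bot.observe()["time"])
E
sed -i 's/from workcell import calibration/import pickle; CAL=pickle.load(open("cal.pkl","rb"))/; s/c=calibration(name)/c=CAL[name]/' h.py
python3 - <<'E'
import cv2,numpy as np
from h import back
for cam,C in [("top",[(306,203),(220,243),(379,241),(304,267),(426,172)]),("scene",[(312,230),(305,315),(379,195),(374,257),(337,152)])]:
  f=np.load(cam+"0.npz");d=f["d"]
  for n,c in zip(["round","square","bar","loupe","bottle"],C):
    P=np.array([back(cam,(u,v),d=d[v,u]) for v in range(c[1]-28,c[1]+28) for u in range(c[0]-28,c[0]+28) if d[v,u]>0])
    t=P[(P[:,2]>.054)&(P[:,2]<.066)] if n!="loupe" else P[P[:,2]>.03]; l=P[(P[:,2]>.036)&(P[:,2]<.05)]
    if len(t)<3: print(n,len(t),P[:,2].max());continue
    R=lambda q:[np.round(x,1) for x in cv2.minAreaRect(q[:,:2].astype(np.float32)*1000)]
    print(cam,n,len(t),t.mean(0).round(4),t[:,2].max().round(4),"lid",l[:,2].mean().round(4),R(l),"plunger",R(t))
E
```

```text
0.1
top round 119 [ 0.5743 -0.0435  0.0573] 0.0611 lid 0.041 [array([574.7, -43.6]), array([69.9, 69.8]), np.float64(25.1)] plunger [array([575.3, -43.1]), array([28.7, 26. ]), np.float64(0.3)]
top square 139 [0.4794 0.1606 0.0585] 0.0642 lid 0.0411 [array([479.5, 161.1]), array([69.7, 70.6]), np.float64(17.0)] plunger [array([479.7, 160.8]), array([26.9, 27.4]), np.float64(15.5)]
top bar 121 [ 0.4856 -0.2168  0.0582] 0.0618 lid 0.041 [array([ 485.3, -217. ]), array([68.8, 70. ]), np.float64(88.8)] plunger [array([ 484.9, -216.7]), array([44.4, 13.8]), np.float64(89.4)]
top loupe 136 [ 0.4236 -0.0366  0.0352] 0.0434 lid 0.0391 [array([423.1, -36.3]), array([30.1, 30.6]), np.float64(0.0)] plunger [array([423.1, -36.3]), array([30.1, 30.6]), np.float64(0.0)]
top bottle 27 [ 0.6526 -0.3302  0.0619] 0.0655 lid 0.0441 [array([ 625.7, -310.8]), array([30.3, 90.2]), np.float64(51.7)] plunger [array([ 653.8, -332.8]), array([15. , 15.6]), np.float64(45.1)]
scene round 110 [ 0.5713 -0.043   0.0582] 0.0607 lid 0.0419 [array([572.2, -43.6]), array([69.8, 73.1]), np.float64(25.3)] plunger [array([571.6, -43.8]), array([28.4, 29.5]), np.float64(11.1)]
scene square 217 [0.4766 0.1616 0.0591] 0.0625 lid 0.0418 [array([477.1, 161.2]), array([70.2, 70.7]), np.float64(16.7)] plunger [array([477.4, 160.3]), array([27.5, 28. ]), np.float64(16.8)]
scene bar 87 [ 0.4822 -0.2153  0.059 ] 0.062 lid 0.0418 [array([ 489.9, -255.2]), array([ 79.8, 157.5]), np.float64(10.9)] plunger [array([ 482.3, -218.6]), array([50.7, 13.7]), np.float64(89.8)]
scene loupe 168 [ 0.4218 -0.0388  0.0361] 0.0434 lid 0.0392 [array([421.3, -37.5]), array([29.2, 31.9]), np.float64(20.9)] plunger [array([421.3, -37.5]), array([29.2, 31.9]), np.float64(20.9)]
scene bottle 24 [ 0.6488 -0.3303  0.0601] 0.0652 lid 0.0434 [array([ 630.4, -295. ]), array([65.9, 88.2]), np.float64(4.5)] plunger [array([ 649.4, -331.8]), array([13.5,  9.2]), np.float64(25.9)]
```

```bash
python3 - <<'E'
import numpy as np
from h import back
from scipy.spatial.transform import Rotation as R
r=R.from_quat([ 0.15758379, -0.15778003,  0.69004545, -0.68855653],scalar_first=True).as_matrix()
print(r.round(3)); p=np.array([ 0.23894371, -0.49480823,  0.20434769])
for n,t in dict(round=(.573,-.0435,.09),square=(.4783,.161,.09),bar=(.4838,-.217,.09)).items():
    print(n,(r.T@(np.array(t)-p)/.03).round(2)); p=np.array(t)
d=np.load("top0.npz")["d"]
P=np.array([np.r_[back("top",(u,v),d=d[v,u]),u,v] for v in range(60,310,2) for u in range(100,480,2) if d[v,u]>0])
for t in [(.573,-.0435),(.4783,.161),(.4838,-.217)]:
    m=(np.hypot(P[:,0]-t[0],P[:,1]-t[1])<.2)&(P[:,2]>.075); print(t,m.sum(),P[m].round(3)[:: max(1,m.sum()//10)])
E
```

```text
[[-0.901 -0.001  0.435]
 [-0.435  0.002 -0.901]
 [-0.    -1.    -0.002]]
round [-16.57   3.83  -8.7 ]
square [-0.12  0.02 -7.51]
bar [ 5.31 -0.03 11.43]
(0.573, -0.0435) 0 []
(0.4783, 0.161) 154 [[6.75e-01 1.96e-01 2.48e-01 1.72e+02 1.36e+02]
 [6.72e-01 1.70e-01 2.47e-01 1.86e+02 1.38e+02]
 [6.71e-01 1.83e-01 2.23e-01 1.84e+02 1.42e+02]
 [6.68e-01 1.62e-01 2.18e-01 1.96e+02 1.44e+02]
 [6.69e-01 1.85e-01 1.86e-01 1.90e+02 1.48e+02]
 [6.66e-01 1.61e-01 1.84e-01 2.02e+02 1.50e+02]
 [6.66e-01 1.82e-01 1.49e-01 1.98e+02 1.54e+02]
 [6.67e-01 1.62e-01 1.32e-01 2.10e+02 1.56e+02]
 [6.65e-01 1.84e-01 1.03e-01 2.04e+02 1.60e+02]
 [6.59e-01 1.70e-01 8.90e-02 2.12e+02 1.64e+02]
 [6.17e-01 3.02e-01 8.90e-02 1.54e+02 1.82e+02]]
(0.4838, -0.217) 0 []
```

Call:
jog_arm:
  commands:
    - [0,[-0.5,0,-0.25],0]
    - [0,[-0.95,0.1,-0.5],0]
    - [0,[-0.95,0.1,-0.5],0]
    - [0,[-0.95,0.1,-0.5],0]
    - [0,[-0.95,0.1,-0.5],0]
    - [0,[-0.95,0.1,-0.5],0]
    - [0,[-0.95,0.1,-0.5],0]
    - [0,[-0.95,0.1,-0.5],0]
    - [0,[-0.95,0.1,-0.5],0]
    - [0,[-0.95,0.1,-0.5],0]
    - [0,[-0.95,0.1,-0.5],0]
    - [0,[-0.95,0.1,-0.5],0]
  grip_force: 10

```text
time: 1.6
ee_pos: [0.4604, -0.195, 0.1723]
tcp_rot: [0.158, -0.158, 0.689, -0.689]
contact_force: [-0.9, -0.2, 0.2]
grip_width: 0.0003
```

Call:
jog_arm:
  commands:
    - [0,[-0.93,0.2,-0.49],0]
    - [0,[-0.93,0.3,-0.49],0]
    - [0,[-0.93,0.4,-0.49],0]
    - [0,[-0.93,0.4,-0.49],0]
    - [0,[-0.93,0.4,-0.49],0]
    - [0,[-0.93,0.4,-0.48],0]
    - [0,[0,0.4,0],0]
    - [0,[0,0.2,0],0]
    - [0,[0,0,0],0]

```text
time: 2.72
ee_pos: [0.5716, -0.0457, 0.091]
tcp_rot: [0.157, -0.158, 0.689, -0.689]
contact_force: [-0.6, 0.3, 0.3]
grip_width: 0.0002
```

```bash
python3 - <<'E'
from workcell import bot, grab_frame
import cv2
s=bot.observe(); print(s["ee_pos"],s["contact_force"],s["time"])
im,d=grab_frame("wrist"); im2,_=grab_frame("scene")
a=cv2.resize(im[:,:,::-1],(560,350)); cv2.imwrite("pics/w1.png",a)
cv2.imwrite("pics/s1.png",cv2.resize(im2[130:330,200:440,::-1],(720,600),interpolation=cv2.INTER_CUBIC))
E
```

```text
[ 0.57156371 -0.04574004  0.09099624] [-0.62114854  0.25327491  0.2517039 ] 2.725
```

View pics/w1.png

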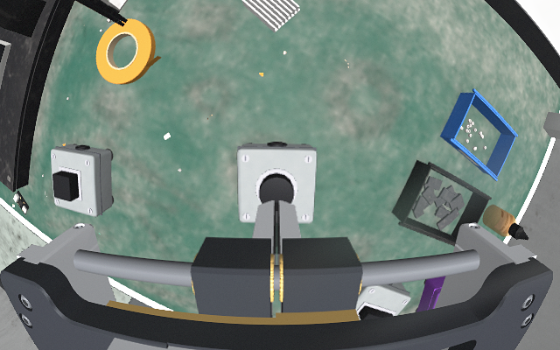

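View pics/s1.png

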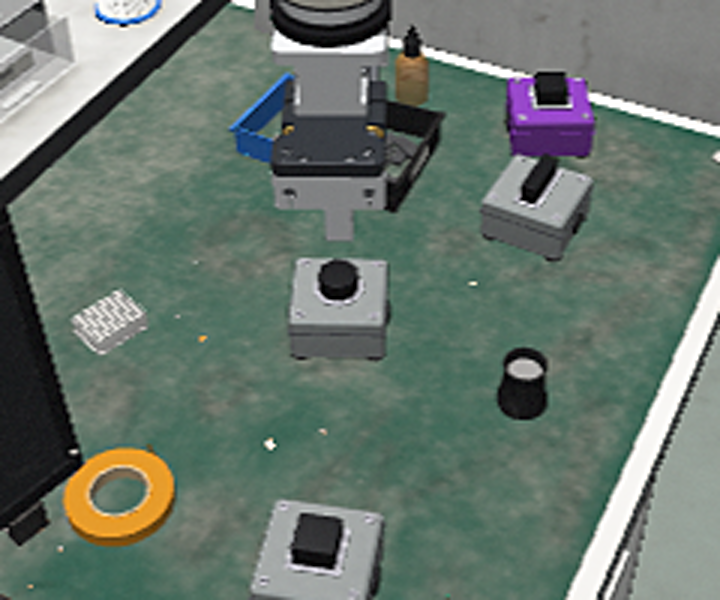

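Fingertip sits right over the round plunger (scene crop: tip at (340,235), plunger at (338,270)). Now I'll descend.

Call:
jog_arm:
  commands:
    - [0,[-0.07,0.4,-0.04],0]
    - [0,[0,0.3,0],0]
    - [0,[0,0.1,0],0]
    - [0,[0,0.05,0],0]
    - [0,[0,0.05,0],0]
    - [0,[0,0.05,0],0]
    - [0,[0,0.05,0],0]

```text
time: 3.7
ee_pos: [0.574, -0.0432, 0.0616]
tcp_rot: [-0.158, 0.158, -0.689, 0.689]
contact_force: [0.5, -0.4, -0.5]
grip_width: 0.0004
```

Call:
jog_arm:
  commands:
    - [0,[0,0.06,0],0]
    - [0,[0,0.06,0],0]
    - [0,[0,0.06,0],0]

```text
time: 4.08
ee_pos: [0.5739, -0.0432, 0.0565]
tcp_rot: [-0.158, 0.158, -0.689, 0.689]
contact_force: [-1.2, 0.0, 2.5]
grip_width: 0.0005
```

Contact at 2.5 N, the plunger's yield force, so it is moving.

Call:
jog_arm:
  commands:
    - [0,[0,0.05,0],0]
    - [0,[0,0.05,0],0]

```text
time: 4.32
ee_pos: [0.5739, -0.0432, 0.0532]
tcp_rot: [-0.158, 0.158, -0.689, 0.689]
contact_force: [-1.6, 0.1, 2.6]
grip_width: 0.0005
```

Call:
jog_arm:
  commands:
    - [0,[0,0.03,0],0]
    - [0,[0,0,0],0]

```text
time: 4.58
ee_pos: [0.5739, -0.0432, 0.0523]
tcp_rot: [-0.158, 0.158, -0.689, 0.689]
contact_force: [-0.4, 0.7, 3.7]
grip_width: 0.0003
```

Call:
jog_arm:
  commands:
    - [0,[0,0.02,0],0]
    - [0,[0,0,0],0]

```text
time: 4.82
ee_pos: [0.574, -0.0432, 0.0523]
tcp_rot: [-0.158, 0.158, -0.689, 0.689]
contact_force: [-1.5, 1.0, 5.1]
grip_width: 0.0001
```

The height has stopped at 0.0523 while force climbs to 5.1 N, so it is against the stop. I'll rise and go to the square box.

Call:
jog_arm:
  commands:
    - [0,[0,0.01,0],0]
    - [0,[0,-0.3,0],0]
    - [0,[0,-1,0],0]
    - [0,[-0.01,-0.2,-0.94],0]
    - [0,[-0.01,0,-0.94],0]
    - [0,[-0.01,0,-0.94],0]
    - [0,[-0.01,0,-0.94],0]
    - [0,[-0.01,0,-0.94],0]
    - [0,[-0.01,0,-0.94],0]
    - [0,[-0.01,0,-0.94],0]
    - [0,[-0.01,0.2,-0.94],0]
    - [0,[0,0,0],0]

```text
time: 6.32
ee_pos: [0.4769, 0.1621, 0.0897]
tcp_rot: [-0.158, 0.159, -0.689, 0.689]
contact_force: [0.1, -0.7, -0.9]
grip_width: 0.0002
```

```bash
python3 - <<'E'
from workcell import bot, grab_frame
import cv2
im2,_=grab_frame("scene")
s=bot.observe(); print(s["ee_pos"],s["contact_force"],s["time"])
cv2.imwrite("pics/s2.png",cv2.resize(im2[170:370,200:440,::-1],(720,600),interpolation=cv2.INTER_CUBIC))
E
```

```text
[0.4776991  0.16117555 0.09000577] [ 0.38763979 -1.23868837 -0.72984465] 6.375
```

View pics/s2.png

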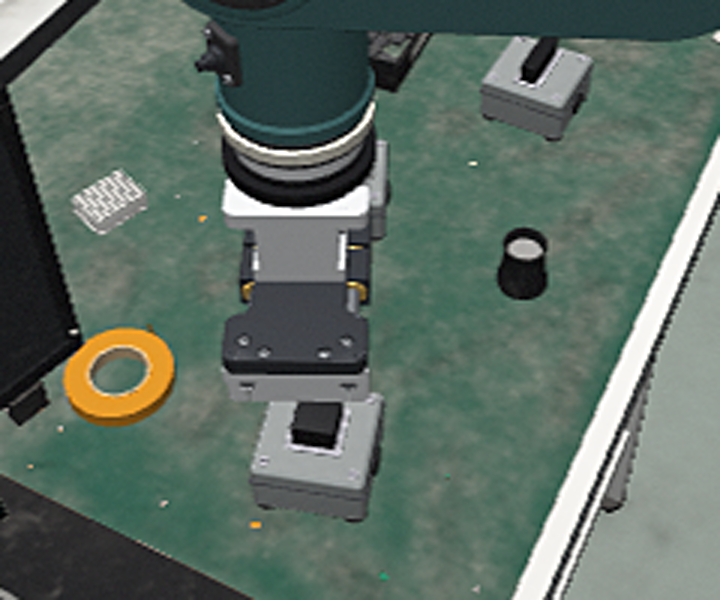

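The square box is undisturbed at (318,455) in the crop. The TCP is at (0.4777, 0.1612) and the target is (0.4783, 0.161), so I can descend.

Call:
jog_arm:
  commands:
    - [0,[0,0.4,0],0]
    - [0,[0,0.3,0],0]
    - [0,[0,0.1,0],0]
    - [0,[0,0.05,0],0]
    - [0,[0,0.05,0],0]
    - [0,[0,0.05,0],0]

```text
time: 7.12
ee_pos: [0.4782, 0.161, 0.062]
tcp_rot: [-0.158, 0.157, -0.689, 0.689]
contact_force: [0.4, -0.2, -1.3]
grip_width: 0.0003
```

Call:
jog_arm:
  commands:
    - [0,[0,0.06,0],0]
    - [0,[0,0.06,0],0]
    - [0,[0,0.06,0],0]

```text
time: 7.5
ee_pos: [0.4781, 0.1611, 0.0567]
tcp_rot: [-0.158, 0.158, -0.689, 0.689]
contact_force: [-1.6, 0.4, 2.6]
grip_width: 0.0007
```

Call:
jog_arm:
  commands:
    - [0,[0,0.05,0],0]
    - [0,[0,0.05,0],0]

```text
time: 7.75
ee_pos: [0.4781, 0.161, 0.0534]
tcp_rot: [-0.158, 0.158, -0.689, 0.689]
contact_force: [-0.4, -0.5, 2.3]
grip_width: 0.0005
```

Call:
jog_arm:
  commands:
    - [0,[0,0.03,0],0]
    - [0,[0,0.02,0],0]
    - [0,[0,0,0],0]

```text
time: 8.12
ee_pos: [0.4781, 0.161, 0.0522]
tcp_rot: [-0.158, 0.158, -0.689, 0.689]
contact_force: [-1.2, 0.2, 4.9]
grip_width: 0.0001
```

Call:
jog_arm:
  commands:
    - [0,[0,0.02,0],0]
    - [0,[0,0,0],0]

```text
time: 8.38
ee_pos: [0.4781, 0.1611, 0.0522]
tcp_rot: [-0.158, 0.157, -0.689, 0.689]
contact_force: [-2.6, -0.7, 7.6]
grip_width: 0.0001
```

Square is home at 7.6 N with no further motion. Now for the bar.

Call:
jog_arm:
  commands:
    - [0,[0,-0.3,0],0]
    - [0,[0,-1,0],0]
    - [0,[0.44,-0.4,0.95],0]
    - [0,[0.44,0,0.95],0]
    - [0,[0.44,0,0.95],0]
    - [0,[0.44,0,0.95],0]
    - [0,[0.44,0,0.95],0]
    - [0,[0.44,0,0.95],0]
    - [0,[0.44,0,0.95],0]
    - [0,[0.44,0,0.95],0]
    - [0,[0.44,0,0.95],0]
    - [0,[0.44,0,0.95],0]

```text
time: 9.88
ee_pos: [0.4827, -0.1541, 0.1019]
tcp_rot: [0.157, -0.158, 0.689, -0.689]
contact_force: [-0.2, 0.2, -0.3]
grip_width: 0.0003
```

Call:
jog_arm:
  commands:
    - [0,[0.44,0.1,0.95],0]
    - [0,[0.45,0.2,0.97],0]
    - [0,[0,0,0],0]

```text
time: 10.25
ee_pos: [0.4833, -0.218, 0.0922]
tcp_rot: [0.156, -0.157, 0.69, -0.689]
contact_force: [-1.0, 1.4, -0.4]
grip_width: 0.0004
```

```bash
python3 - <<'E'
from workcell import bot, grab_frame
import cv2
im2,_=grab_frame("scene")
s=bot.observe(); print(s["ee_pos"],s["contact_force"],s["time"])
cv2.imwrite("pics/s3.png",cv2.resize(im2[130:370,200:440,::-1],(600,600),interpolation=cv2.INTER_CUBIC))
E
```

```text
[ 0.48347204 -0.21676647  0.0925377 ] [0.16901082 0.34671392 0.74063183] 10.3
```

View pics/s3.png

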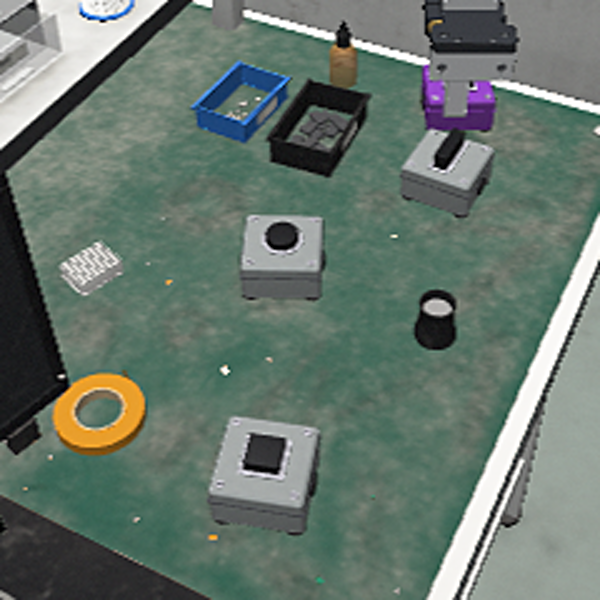

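```bash
python3 - <<'E'
import numpy as np
from h import CAL
c=CAL["scene"]
for z in(.0925,.06):
    p=c["extrinsics"]@[.4838,-.217,z,1]; u=c["mtx"]@[p[0],-p[1],-p[2]]; u=u[:2]/u[2]; print((u-[200,130])*2.5)
E
```

```text
[450.91890072 114.74679104]
[448.33563833 141.71084652]
```

The tip looks a few crop pixels right of where it should be, so I'm enlarging before pressing.

```bash
python3 - <<'E'
from workcell import grab_frame
import cv2,numpy as np
from h import back
im,d=grab_frame("scene")
cv2.imwrite("pics/s4.png",cv2.resize(im[155:215,345:415,::-1],(700,600),interpolation=cv2.INTER_NEAREST))
im,d=grab_frame("top")
cv2.imwrite("pics/t4.png",cv2.resize(im[205:275,340:420,::-1],(680,595),interpolation=cv2.INTER_NEAREST))
im,d=grab_frame("wrist")
cv2.imwrite("pics/w4.png",cv2.resize(im[190:290,255:375,::-1],(720,600),interpolation=cv2.INTER_CUBIC))
E
```

```text
(no output)
```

View pics/s4.png

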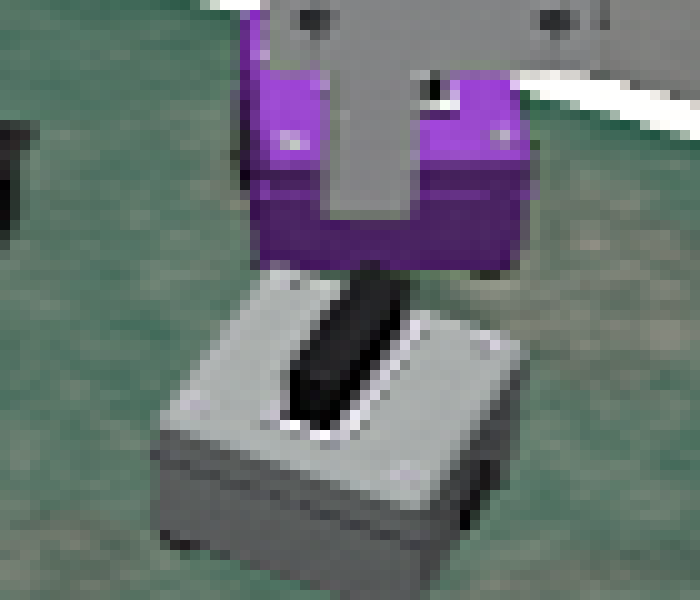

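View pics/w4.png

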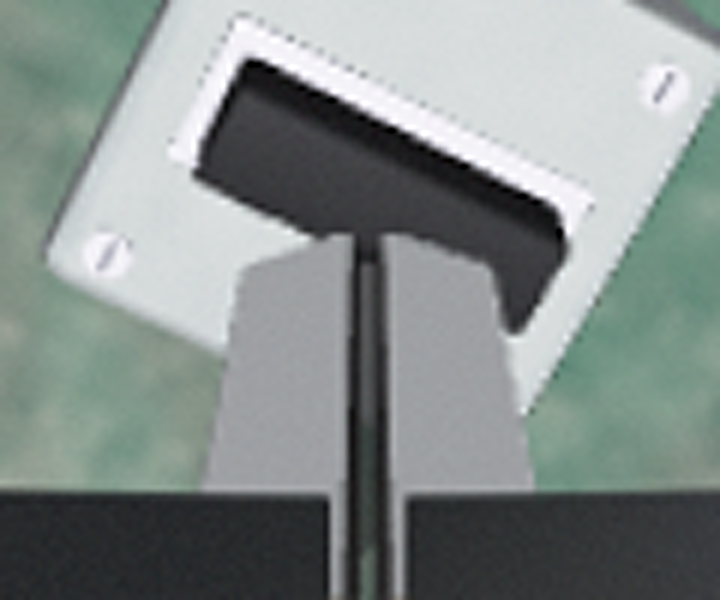

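The wrist view has the gap between the fingers at column 370 and the bar's centre at about 383 (about 1 mm apart), so the alignment is good. I'll nudge 1 mm in +x and descend.

Call:
jog_arm:
  commands:
    - [0,[-0.03,0.5,0.02],0]
    - [0,[0,0.3,0],0]
    - [0,[0,0.1,0],0]
    - [0,[0,0.05,0],0]
    - [0,[0,0.05,0],0]
    - [0,[0,0,0],0]

```text
time: 11.2
ee_pos: [0.4852, -0.2168, 0.0635]
tcp_rot: [-0.158, 0.158, -0.689, 0.689]
contact_force: [0.4, -0.5, -0.4]
grip_width: 0.0002
```

Call:
jog_arm:
  commands:
    - [0,[0,0.06,0],0]
    - [0,[0,0.06,0],0]
    - [0,[0,0.06,0],0]

```text
time: 11.58
ee_pos: [0.4851, -0.2168, 0.0582]
tcp_rot: [-0.158, 0.158, -0.689, 0.689]
contact_force: [-1.1, 0.9, 3.5]
grip_width: 0.0004
```

Call:
jog_arm:
  commands:
    - [0,[0,0.05,0],0]
    - [0,[0,0.05,0],0]
    - [0,[0,0.05,0],0]

```text
time: 11.95
ee_pos: [0.4851, -0.2167, 0.0534]
tcp_rot: [-0.158, 0.158, -0.689, 0.689]
contact_force: [-0.8, 0.1, 2.9]
grip_width: 0.001
```

Call:
jog_arm:
  commands:
    - [0,[0,0.03,0],0]
    - [0,[0,0.02,0],0]
    - [0,[0,0,0],0]

```text
time: 12.32
ee_pos: [0.4852, -0.2168, 0.0523]
tcp_rot: [-0.158, 0.158, -0.689, 0.689]
contact_force: [-0.2, -0.2, 4.4]
grip_width: 0.0007
```

Call:
jog_arm:
  commands:
    - [0,[0,0.02,0],0]
    - [0,[0,0,0],0]

```text
time: 12.58
ee_pos: [0.4852, -0.2168, 0.0522]
tcp_rot: [-0.158, 0.158, -0.689, 0.689]
contact_force: [-1.3, 2.2, 7.1]
grip_width: 0.0001
```

Call:
jog_arm:
  commands:
    - [0,[0,-0.3,0],0]
    - [0,[0,-1,0],0]
    - [0,[0,-1,0],0]
    - [0,[0,-1,0],0]
    - [0,[0,-0.5,0],0]
    - [0,[0,0,0],0]
    - [0,[0,0,0],0]

```text
time: 13.45
ee_pos: [0.4844, -0.2163, 0.1636]
tcp_rot: [0.157, -0.158, 0.69, -0.689]
contact_force: [-0.4, 0.1, -1.2]
grip_width: 0.0003
```

```bash
python3 - <<'E'
from workcell import bot, grab_frame
import cv2,numpy as np
from h import back
print(bot.observe()["time"],bot.observe()["ee_pos"])
im,d=grab_frame("scene")
cv2.imwrite("pics/s5.png",cv2.resize(im[130:370,200:440,::-1],(600,600),interpolation=cv2.INTER_CUBIC))
for n,c in zip(["round","square","bar","loupe","bottle"],[(312,230),(305,315),(379,195),(374,257)]):
    P=np.array([back("scene",(u,v),d=d[v,u]) for v in range(c[1]-28,c[1]+28) for u in range(c[0]-28,c[0]+28) if d[v,u]>0])
    t=P[(P[:,2]>.046)&(P[:,2]<.066)] if n!="loupe" else P[P[:,2]>.03]
    print(n,t.mean(0).round(4),np.percentile(t[:,2],90).round(4))
f=np.load("scene0.npz");d0=f["d"]
for n,c in zip(["round","square","bar"],[(312,230),(305,315),(379,195)]):
    P=np.array([back("scene",(u,v),d=d0[v,u]) for v in range(c[1]-28,c[1]+28) for u in range(c[0]-28,c[0]+28)])
    t=P[(P[:,2]>.046)&(P[:,2]<.066)]; print("before",n,t.mean(0).round(4),np.percentile(t[:,2],90).round(4))
E
```

```text
13.45 [ 0.48437281 -0.21629761  0.16362582]
round [ 0.571  -0.0424  0.0514] 0.0534
square [0.4765 0.1614 0.0514] 0.0532
bar [ 0.4818 -0.2151  0.0514] 0.0535
loupe [ 0.4219 -0.0382  0.0358] 0.0405
before round [ 0.5702 -0.0412  0.0561] 0.0599
before square [0.4758 0.1629 0.0576] 0.0609
before bar [ 0.4814 -0.2133  0.0565] 0.0606
```

View pics/s5.png

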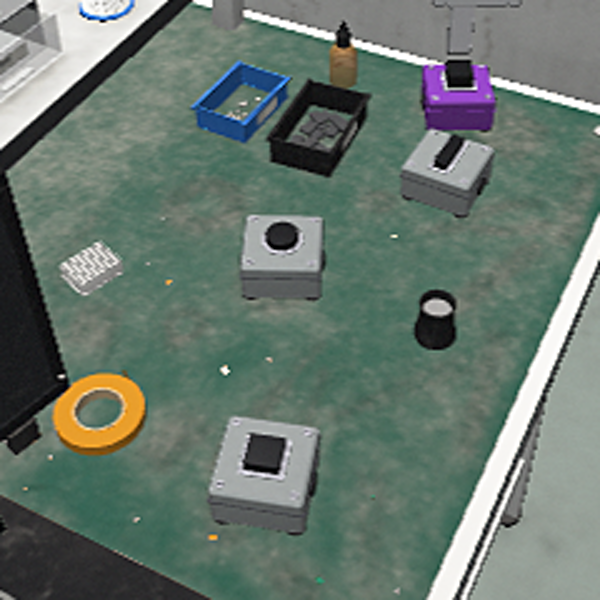

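The picture shows all three plungers down: round at (282,236), square at (265,453) and bar at (449,152). Their depth heights dropped from about 60 to 53 mm, and the boxes and bystanders haven't moved. The arm is clear, so I'm handing in.

```bash
python3 -c "
from workcell import bot
print(bot.hand_in())"
```

```text
the job is handed in; nothing more can be done
None
```

I pushed the three plungers in with the shut fingertips, in the order round, square, bar, and handed the job in at about 13.5 s of the 43 s allowed.

- **Presses:** each plunger moved at about 2.5–3.5 N and stopped with the fingertip at z ≈ 0.052 m. The last force readings before lifting were about 5 N on the round one (then one more nudge of 0.3 mm, not read), 7.6 N on the square and 7.1 N on the bar.
- **Last checks:** camera depth put the plunger tops at about 53 mm, down from 60–61 mm. The boxes showed no shift beyond about 2 mm, and the last picture showed the loupe, heat sink, tape and bottle where they were. The arm was clear of everything at z = 0.16 m.
- **Disagreements:** the top and scene cameras differed by 2–3 mm in x, so I used their mean. Above the bar, the fingertip also looked 2–3 mm off in the scene view but only about 1 mm off in the wrist view. I moved it 1 mm in x before pressing. No check failed.

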